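# Pump the pressure unit until its indicator pin is out

### The job

Bring the small hand pressure pump on the bench up to pressure: with a fingertip push its blue vent lever all the way round to its shut stop, then press the black pump knob fully down again and again, letting it spring all the way back up each time, until the red indicator pin stands fully out and its green foot band shows. Work it only by pushing: do not touch the pin, and leave the vials and the brass weight beside the pump where they stand. Finish with the knob let up and the vent still shut.

Things in the scene. Friction and masses are not known exactly. Their poses are not given: they have to be found in the camera images.
- pump_base: grey base plate of the pump, 130 (x) x 210 (y) x 12 mm, fixed to the bench; origin at the centre of its underside, x away from the robot at yaw 0, z up. On it stand the pump barrel at (0, -55) mm (56 mm across, top 74 mm high), the indicator turret at (35, 12) mm (44 mm across, top 75 mm high) and the brass vent valve at (20, 72) mm
- knob_top (a point): centre of the flat top of the black mushroom pump knob, which is 52 mm across with a sloped rim; 116 mm above the bench when up; moves with the knob
- pump (a joint): how far the knob is pressed down, m: 0 is up (at rest), 0.022 is the bottom stop. Spring, about 4 N at the top to 11 N at the bottom, plus about 2 N while it drives the pin (the knob is only pushed, with fingers shut or not). Ratchet drive: a stroke counts only if the knob goes at least 0.018 down and then comes right back up (under 0.001)
- indicator (a joint): how far the indicator pin has risen, m: starts between 0 and 0.008, a full stroke raises it by about 0.006 (the first one may give anything from 0.002 to 0.010), so 4 or 5 strokes are needed, it stays where it is between strokes, and is fully out at about 0.030 to 0.033, when further strokes no longer move it; it cannot be pushed out any other way
- indicator_pin: the red indicator pin, 11 mm across, with a green band at its foot that comes into view above the black collar only when the pin is fully out; upright; origin on its axis, 79 mm below its top end
- pin_top (a point): top end of the indicator pin, 79 mm above the bench when the pin is in, about 110 mm when fully out
- vent_lever (a joint): angle of the blue vent lever about the vertical, rad: 0 is shut (hard stop; lever points along the base's +y), about 1.57 is open (lever points along the base's -x); starts between 1.1 and 1.5; stiff, stays where it is left; about 1 N at the post turns it. Seen from above it turns clockwise to shut
- lever_post (a point): on the upright round post (14 mm across, from 81 to 115 mm above the bench) at the end of the blue vent lever, 62 mm from the pivot; point on its axis at height 99 mm. The flat lever arm is 12 mm wide and lies 80 to 88 mm above the bench
- lever_pivot (a point): point on the vertical pivot axis of the vent lever at height 99 mm; fixed to the base, at (20, 72) mm in the base's frame
- vial_violet: small vial with violet content and black cap, 29 mm across, 57 mm tall, loose; origin at the centre of its underside; leave alone
- vial_blue: small vial with blue content and white cap, 26 mm across, 60 mm tall, loose; origin at the centre of its underside; leave alone
- vial_green: small vial with green content and red cap, 26 mm across, 60 mm tall, loose; origin at the centre of its underside; leave alone
- weight: brass check weight with a knob, 23 mm across, 26 mm tall, loose; origin at the centre of its underside; leave alone

How it is judged:
On the way, in this order (a step that is already met when the one before it is completed fails the run):
1. the vent lever is shut (value of joint vent_lever below 0.12 rad), for 0.2 s.
2. the pin is more than half out and the knob has been let up (value of joint indicator above 0.018 m and value of joint pump below 0.004 m), for 0.05 s.
3. the pin is fully out (value of joint indicator above 0.029 m), for 0.2 s.
At the end, for the whole second after the job is handed in: vent lever within 0.12 rad of its shut stop, indicator pin risen by more than 29 mm, knob let up to within 3 mm of its top, the three vials and the weight upright and within 20 mm of where they stood (value of joint vent_lever below 0.12 rad and value of joint indicator above 0.029 m and value of joint pump below 0.003 m and distance of each of vial_violet, vial_blue, vial_green, weight from where it was at the start of the episode below 0.02 m and angle between each of vial_violet, vial_blue, vial_green, weight's own z axis and vertical below 0.2 rad); the robot touches nothing.
It fails at once if the pump was worked (knob over 10 mm down) with the vent not shut (value of joint pump above 0.01 m and value of joint vent_lever above 0.25 rad).
It fails at once if the indicator pin was touched by the robot (contact force between any of the fingers, the arm and indicator_pin above 1 N).
It fails at once if a vial or the weight was moved more than 20 mm, lifted or knocked over (distance of any of vial_violet, vial_blue, vial_green, weight from where it was at the start of the episode above 0.02 m or angle between any of vial_violet, vial_blue, vial_green, weight's own z axis and vertical above 0.4 rad).
It also fails if it takes over 51 s, if anything falls off the work surface, if the arm or the gripper's body presses on something with over 40 N, if the wrist force passes 120 N, or if a joint passes its speed limit or range.

### The arm

A 6-joint arm with a two-finger parallel gripper is mounted at the origin on a cart in front of the work surface, level with it; the furniture and walls round the work are solid. World frame = base frame: x ahead of the robot, y to its left, z up, the work surface at z = 0. Lengths are in m, angles in rad, forces in N, time in s.
With the tool pointing down it reaches from about 0.425 to 0.95 m from the base axis. Payload 3.5 kg.
Tool frame: the origin (TCP) lies midway between the tips of the shut fingers; the grasp point (between the pads) lies 19 mm behind it; x points along the fingers, y is the direction in which the jaws open and shut, and the axes are right-handed (so a half turn about x gives the same grasp; the last joint's range is limited). The gripper opens to 85 mm and grips with 20 to 120 N. Pads are 22 mm wide; open, the fingers measure 114 mm over their backs; the gripper's body (76 mm by 85 mm) begins 54 mm behind the grasp point. The pads swing forward as they close: fully open they stand 13 mm farther back than shut.
Start: joints at [-1.379, 0.286, 1.577, -0, 1.279, -0.15], TCP at [0.226, -0.636, 0.231] pointing down, gripper open.
Joint ranges: [-2.77, 2.77], [-0.9, 2.22], [0.21, 2.48], [-1.53, 4.67], [0.24, 2.81], [-2.84, 2.84]. Speed limits (rad/s): [2.79, 2.79, 3.14, 3.14, 3.14, 3.14].

### API

Orientations are given as a unit quaternion [x, y, z, w].
In Python, from plant import sensors, optics, ctrl gives the robot as it stands.
- The arm moves only by the tool arm_command, never from a script. Its argument "increments" is a list that holds one entry, the list of rows, each a list of 4 numbers: the shift along the tool's x, y, z in cm, then the turn about the tool's x in rad. A call has 1 to 20 rows; each row shifts and turns the commanded pose from where the row before left it, along the tool's axes as they then stand; what a row does not reach is not made up. A row lasts 1/8 s, in which the tool goes at most 62.5 mm and 10.7 degrees, less where a joint would pass 70% of its speed; a pose out of reach is approached as far as the arm can. A call with a gripper value outside its range is refused whole. "grip" is the finger opening in cm, from 0 to 8.54, set as the call begins (left out, the last holds). The fingers move at their own pace and stop on an object; "grip_force" is the grip in N (left out, the last holds). Time passes only in rows, so rows that do not move let the fingers close. It gives the time, the measured TCP pose, the force and the opening at its end, in the units of the state.
- sensors.get_state(): the state, without advancing time (a new reading comes with each control period).
- optics.read_camera(name): name is "side" or "top"; returns the picture (480x640x3 uint8, blue, green, red); there is no depth.
- optics.camera_model(name): a dict with "camera_matrix" (3x3 intrinsics, pixels), "world_from_camera" (4x4, takes a point from camera to world coordinates). Camera axes: x right, y up, looking along -z (the intrinsics and any distortion apply to the point x, -y, -z); pixel columns grow to the right and rows downward; lengths in m; the calibration is good to about 2 mm. A picture is of the moment at which its call begins. camera_model takes no time and is no camera call.
- ctrl.sign_off(): hands the job in, once; it reports no verdict.
Trained networks look in the newest picture that a camera, given by its name, has taken for a name from the list of things; names that differ only in an ending like _2 or _b are one class to them, and where a whole thing is asked for, a point or a joint stands for the part that bears it (a point fixed in the world has none). Each returns a list of dicts, best first, with "conf" (0 to 1); they miss things now and then, are a little off and sometimes report something else, mostly with a low value. They report only what shows in the picture. A call takes as long as a camera call.
- optics.boxes_of(camera, query): "at" ([row, column] in pixels, amid what is visible of it).
- optics.place_of(camera, query): "at" ([row, column] in pixels: a listed point, or the origin of a listed thing).
The state is a dict: "time": time; "qpos": joint angles; "dq": joint speeds; "joint_efforts": joint torques, N m; "eef_pos": TCP position; "tcp_rot": TCP orientation; "contact_force": force on the tool from outside, world axes, zero at the start; "wrist_torque": the same for the moment, N m; "opening": opening from 0.0 (shut) to 1.0 (fully open).
Only numpy, scipy, OpenCV 4.12 (cv2) and the standard library are available. Lean on these libraries where they do the work, as an engineer would, in place of code of your own. Each camera call takes 0.05 s, during which the arm holds its last target.

## Working session

There is one attempt and no reset: what is moved stays moved. The work goes in short steps, Python scripts to look and compute and a tool call to move; the robot and the scene stay as the last step left them, time stands still between calls to the robot, and variables do not carry over. Pictures are saved under pics/ and viewed, and the job is handed in when it is done.

Besides the shell and the picture viewer there is one more tool, called as name([rows], argument=value, ...), one row to a line, values as JSON. arm_command: Moves the arm, as the interface text tells. Its arguments: {"type":"object","properties":{"increments":{"type":"array","items":{"type":"array","items":{"type":"array","items":{"type":"number"}}}},"grip":{"type":"number"},"grip_force":{"type":"number"}},"required":["increments"]}

```bash
mkdir -p pics; ls
cat > h.py <<'E'
import numpy as np, cv2
from plant import sensors, optics, ctrl
def cam(n):
    m=optics.camera_model(n); return np.array(m["camera_matrix"]),np.array(m["world_from_camera"]),m
def proj(n,p):
    K,T,_=cam(n); c=np.linalg.inv(T)@np.append(p,1); c=c[:3]*[1,-1,-1]; u=K@c; return u[:2]/u[2]  # col,row
def ray(n,row,col):
    K,T,_=cam(n); d=np.linalg.solve(K,[col,row,1])*[1,-1,-1]; return T[:3,3],T[:3,:3]@d
def atz(n,rc,z):
    o,d=ray(n,*rc); return o+d*(z-o[2])/d[2]
E
python3 - <<'E'
from h import *
np.set_printoptions(precision=4,suppress=True)
for n in("side","top"):
    print(optics.camera_model(n))
    cv2.imwrite(f"pics/{n}0.png",optics.read_camera(n))
s=sensors.get_state();print(s)
for n in("side","top"):
    for q,z in(("knob_top",.116),("lever_post",.099),("lever_pivot",.099),("pump_base",0),("pin_top",None),("vial_violet",0),("vial_blue",0),("vial_green",0),("weight",0)):
        r=optics.place_of(n,q)[:2]
        print(n,q,[(np.round(x["at"],1),round(x["conf"],2), atz(n,x["at"],z if z is not None else .083)) for x in r])
E
```

```text
pics
{'camera_matrix': array([[562.628 ,   0.    , 318.6298],
       [  0.    , 562.628 , 240.1509],
       [  0.    ,   0.    ,   1.    ]]), 'world_from_camera': array([[ 0.9838,  0.1155, -0.1369,  0.4206],
       [-0.1779,  0.5431, -0.8206, -0.7081],
       [-0.0205,  0.8317,  0.5549,  0.5628],
       [ 0.    ,  0.    ,  0.    ,  1.    ]])}
{'camera_matrix': array([[591.0298,   0.    , 319.1834],
       [  0.    , 591.0298, 226.8675],
       [  0.    ,   0.    ,   1.    ]]), 'world_from_camera': array([[ 0.0251,  0.9936, -0.1098,  0.4122],
       [-0.9996,  0.0236, -0.0141,  0.002 ],
       [-0.0115,  0.1101,  0.9939,  1.1804],
       [ 0.    ,  0.    ,  0.    ,  1.    ]])}
{'time': 0.1, 'qpos': array([-1.379 ,  0.2871,  1.5781, -0.    ,  1.2786, -0.15  ]), 'dq': array([-0.0002, -0.0006, -0.0068,  0.0018, -0.0009, -0.0026]), 'joint_efforts': array([  0.0008, -40.7299, -29.3698,  -0.0001,   0.0034,  -0.    ]), 'eef_pos': array([ 0.2261, -0.6354,  0.2301]), 'tcp_rot': array([-0.6968, -0.121 ,  0.6968, -0.1195]), 'contact_force': array([ 0.2966, -0.5915,  0.416 ]), 'wrist_torque': arr
[... 953 characters left out ...]
]))]
top lever_pivot [(array([187.3, 305.4]), 0.63, array([0.6048, 0.0448, 0.099 ]))]
top pump_base [(array([216.2, 337. ]), 0.98, array([ 0.565 , -0.0165,  0.    ])), (array([197.8, 336.9]), 0.17, array([ 0.6025, -0.0155,  0.    ]))]
top pin_top [(array([189.8, 335.8]), 0.46, array([ 0.6042, -0.0118,  0.083 ]))]
top vial_violet [(array([240. , 421.5]), 0.71, array([ 0.521 , -0.1865,  0.    ]))]
top vial_blue [(array([275.5, 358.3]), 0.48, array([ 0.4471, -0.0614,  0.    ])), (array([214.1, 292.4]), 0.16, array([0.5672, 0.0734, 0.    ]))]
top vial_green [(array([226.9, 246. ]), 0.44, array([0.539 , 0.1661, 0.    ]))]
top weight [(array([275.4, 312.3]), 0.42, array([0.445 , 0.0301, 0.    ]))]
```

View pics/side0.png

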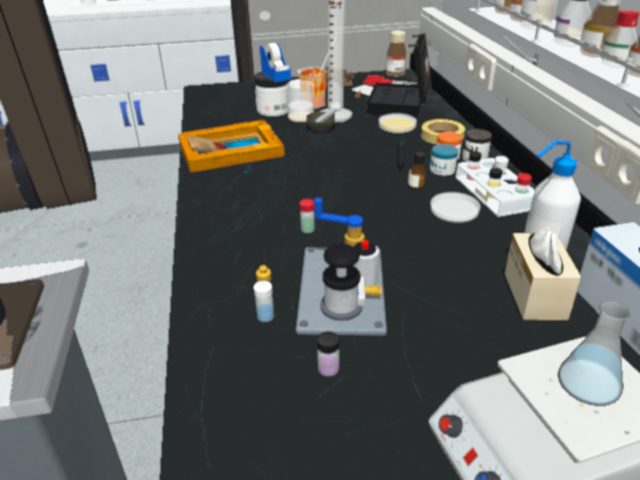

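View pics/top0.png

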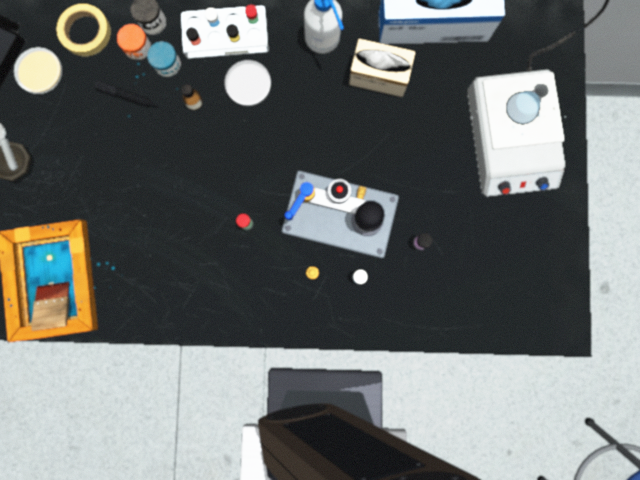

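The base shows at about (340,215) in the top picture, with the knob at (370,217), the lever post near (290,214) and the pin at (340,189). The yellow-capped item at (312,272) is the weight. Next I'll fit the base pose and lever angle.

```bash
cat > fit.py <<'E'
from h import *
from scipy.optimize import least_squares
from scipy.spatial.transform import Rotation as Rn
np.set_printoptions(precision=4,suppress=True)
def pts(p):
    x,y,w,a=p; R=Rn.from_euler('z',w).as_matrix()
    f=lambda q:R@np.array(q)+[x,y,0]
    d={"knob_top":f([0,-.055,.116]),"lever_pivot":f([.02,.072,.099]),"pump_base":f([0,0,0]),
     "lever_post":f([.02-.062*np.sin(a),.072+.062*np.cos(a),.099])}
    for i,(sx,sy) in enumerate([(1,1),(1,-1),(-1,-1),(-1,1)]): d[f"c{i}"]=f([sx*.065,sy*.105,.012])
    return d
obs=[("side","knob_top",250.5,341.2),("side","lever_post",207.1,319.1),("side","lever_pivot",216.9,357.5),("side","pump_base",289.4,341.3),
("top","knob_top",213.2,373.7),("top","lever_post",213.8,290.6),("top","lever_pivot",187.3,305.4),("top","pump_base",216.2,337),
("top","c0",172,300),("top","c1",193,398),("top","c2",257,382),("top","c3",234,283)]
def res(p):
    d=pts(p); return np.concatenate([proj(n,d[q])[::-1]-[r,c] for n,q,r,c in obs])
s=least_squares(res,[.566,-.019,-.2,1.3],loss='soft_l1')
print(s.x);print(s.fun.reshape(-1,2))
for k,v in pts(s.x).items(): print(k,v)
R=Rn.from_quat(sensors.get_state()["tcp_rot"]).as_matrix();print(R)
E
python3 fit.py
```

```text
[ 0.5697 -0.0248 -0.2213  1.2464]
[[-0.4055  0.3433]
 [ 0.0564 -0.6225]
 [-3.3287 -2.7478]
 [ 0.9949  0.3844]
 [-0.3352 -1.4788]
 [ 1.3869 -1.3832]
 [-0.03    2.0192]
 [-2.1996  4.1613]
 [-2.4182 -1.6237]
 [ 1.5478  2.1586]
 [ 0.6355  3.0435]
 [-2.045  -0.8074]]
knob_top [ 0.5576 -0.0784  0.116 ]
lever_pivot [0.605  0.0411 0.099 ]
pump_base [ 0.5697 -0.0248  0.    ]
lever_post [0.552  0.0733 0.099 ]
c0 [0.6561 0.0634 0.012 ]
c1 [ 0.61   -0.1415  0.012 ]
c2 [ 0.4832 -0.1129  0.012 ]
c3 [0.5293 0.0919 0.012 ]
[[-0.      0.3352 -0.9421]
 [-0.     -0.9421 -0.3352]
 [-1.      0.      0.    ]]
```

arm_command([
  [[0,-4.0,-3.7,0],[0,-4.0,-3.7,0],[0,-4.0,-3.7,0],[0,-4.0,-3.7,0],[0,-4.0,-3.7,0],[0,-4.0,-3.7,0],[0,-4.0,-3.7,0],[0,-4.0,-3.7,0],[0,-4.0,-3.7,0],[0,-4.0,-3.7,0],[0,-4.0,-3.7,0],[0,-4.0,-3.7,0],[0,-4.0,-3.7,0],[0,-4.0,-3.7,0],[0,0,0,0],[0,0,0,0]],
], grip=0, grip_force=20)

```text
time: 3.0
eef_pos: [0.5264, 0.0652, 0.2312]
tcp_rot: [-0.697, -0.12, 0.697, -0.121]
contact_force: [-0.0, -0.8, 0.1]
opening: -0.001
```

arm_command([
  [[2.5,0,0,0],[2.5,0,0,0],[2.5,0,0,0],[2.5,0,0,0],[2.0,0,0,0],[1.5,0,0,0],[0,0,0,0],[0,0,0,0]],
])

```text
time: 4.0
eef_pos: [0.5272, 0.0649, 0.0972]
tcp_rot: [0.697, 0.12, -0.696, 0.12]
contact_force: [1.0, -0.0, -0.5]
opening: -0.002
```

Run:
```python
from h import *
for n in("side","top"):
    im=optics.read_camera(n); c=im[130:330,230:430]
    cv2.imwrite(f"pics/{n}1.png",cv2.resize(c,None,fx=3,fy=3))
s=sensors.get_state();print(s["eef_pos"],s["contact_force"])
```

```text
[0.52745245 0.0651162  0.09752013] [-0.46680933  0.25138912 -0.35074068]
```

View pics/side1.png

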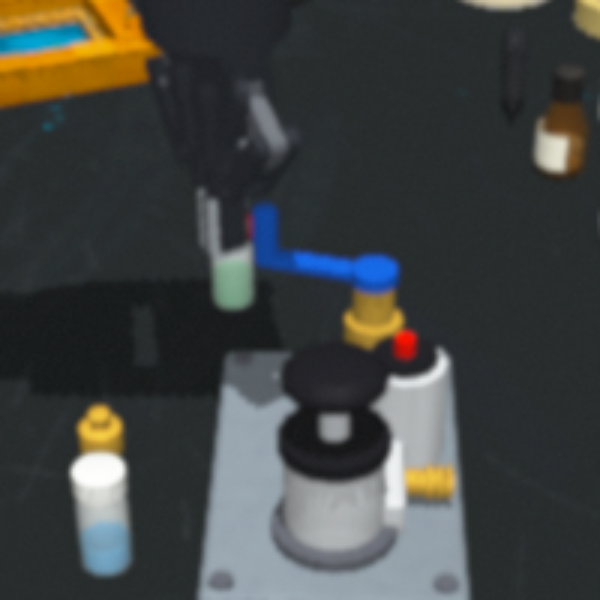

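View pics/top1.png

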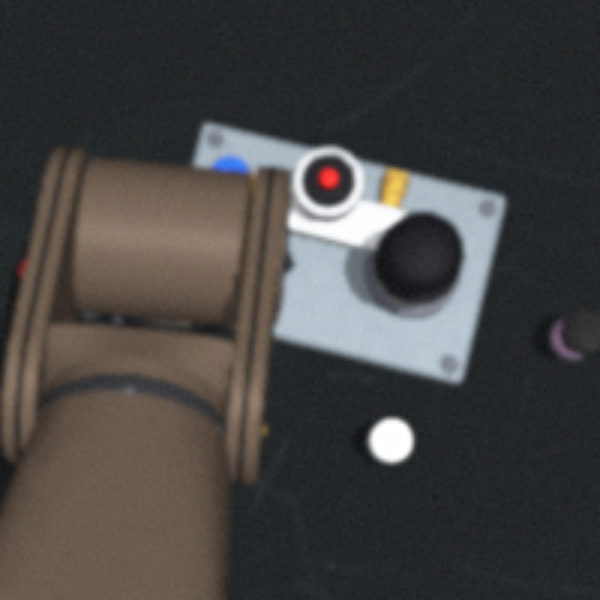

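The fingertip sits just on the robot side of the blue post (side crop, about (265,230)), and nothing else is near it. I'll push along tool -z with a small arc.

arm_command([
  [[0,-0.1,-0.5,0],[0,-0.1,-0.5,0],[0,-0.1,-0.5,0],[0,-0.1,-0.5,0],[0,-0.1,-0.5,0],[0,-0.1,-0.5,0],[0,-0.1,-0.5,0],[0,-0.1,-0.5,0],[0,0,-0.5,0],[0,0,-0.5,0],[0,0.1,-0.5,0],[0,0.1,-0.5,0],[0,0.1,-0.5,0],[0,0.1,-0.5,0],[0,0,0,0]],
])

```text
time: 5.98
eef_pos: [0.592, 0.0925, 0.0965]
tcp_rot: [0.697, 0.12, -0.696, 0.12]
contact_force: [-0.4, 0.1, 0.1]
opening: 0.001
```

Run:
```python
from h import *
for n in("side","top"):
    im=optics.read_camera(n); c=im[130:330,230:430]
    cv2.imwrite(f"pics/{n}2.png",cv2.resize(c,None,fx=3,fy=3))
    for x in optics.place_of(n,"lever_post")[:2]: print(n,x,atz(n,x["at"],.099))
s=sensors.get_state();print(s["eef_pos"],s["contact_force"])
```

```text
side {'at': [197.0, 346.0], 'conf': 0.64} [0.60306658 0.09656207 0.099     ]
[0.59137107 0.09258488 0.09646657] [-0.36432171 -0.18542343 -0.26011597]
```

View pics/side2.png

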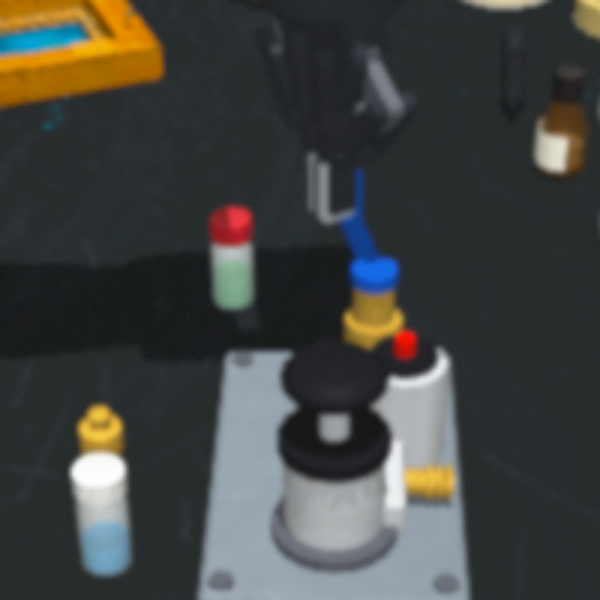

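The lever has followed, with its post now behind the fingertip at about (358,190) in the crop. It needs roughly another 10 mm to reach the stop.

arm_command([
  [[0,0,-0.4,0],[0,0,-0.4,0],[0,0,-0.3,0],[0,0,0,0]],
])

```text
time: 6.68
eef_pos: [0.6019, 0.0965, 0.0962]
tcp_rot: [0.697, 0.12, -0.697, 0.12]
contact_force: [-1.1, -0.1, 0.1]
opening: -0.003
```

arm_command([
  [[0,0,-0.2,0],[0,0,-0.2,0],[0,0,0,0]],
])

```text
time: 7.05
eef_pos: [0.6029, 0.0968, 0.096]
tcp_rot: [-0.694, -0.12, 0.7, -0.121]
contact_force: [-8.4, -3.9, 4.3]
opening: -0.001
```

Force rose to about 9 N while the tip stayed put, so the lever is at its stop. I'll back off, lift and check.

arm_command([
  [[0,0,1.5,0],[0,0,1.5,0],[0,0,1.0,0],[-3,0,0,0],[-3,0,0,0],[-3,0,0,0],[0,0,0,0]],
])

```text
time: 7.92
eef_pos: [0.5694, 0.0841, 0.1897]
tcp_rot: [0.699, 0.12, -0.694, 0.121]
contact_force: [-0.7, 0.2, -1.4]
opening: 0.001
```

Run:
```python
from h import *
np.set_printoptions(precision=4,suppress=True)
for n in("side","top"):
    im=optics.read_camera(n); c=im[130:330,230:430]
    cv2.imwrite(f"pics/{n}3.png",cv2.resize(c,None,fx=3,fy=3))
    for q,z in(("lever_post",.099),("knob_top",.116)):
      for x in optics.place_of(n,q)[:2]: print(n,q,x,atz(n,x["at"],z))
s=sensors.get_state();print(s["eef_pos"],s["contact_force"])
```

```text
side lever_post {'at': [192.2, 355.3], 'conf': 0.73} [0.6221 0.1094 0.099 ]
side knob_top {'at': [247.6, 339.7], 'conf': 0.82} [ 0.5564 -0.0719  0.116 ]
side knob_top {'at': [197.6, 358.0], 'conf': 0.37} [0.6148 0.061  0.116 ]
top lever_post {'at': [196.7, 339.2], 'conf': 0.57} [ 0.5887 -0.0182  0.099 ]
top knob_top {'at': [212.7, 373.7], 'conf': 0.91} [ 0.558  -0.0811  0.116 ]
[0.5667 0.0842 0.1845] [-0.6628 -0.1258  0.7434]
```

View pics/side3.png

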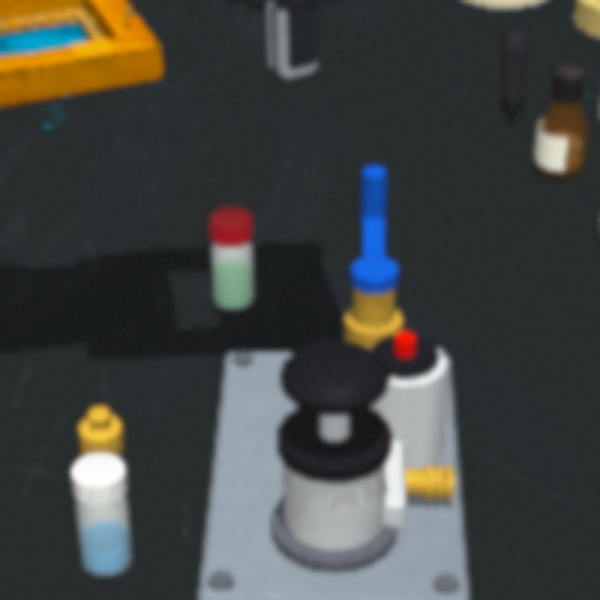

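The lever now points along the base's +y (post at about (373,190) in the crop, world ≈ (0.62, 0.11)), so the vent is shut. Moving over the knob.

arm_command([
  [[0,3.0,1.28,0],[0,3.0,1.28,0],[0,3.0,1.28,0],[0,3.0,1.28,0],[0,3.0,1.28,0],[0,0,0,0],[2.5,0,0,0],[2.5,0,0,0],[0,0,0,0],[0,0,0,0]],
])

```text
time: 9.48
eef_pos: [0.558, -0.0781, 0.1369]
tcp_rot: [0.697, 0.12, -0.697, 0.121]
contact_force: [0.1, 0.8, 0.5]
opening: 0.001
```

arm_command([
  [[1.0,0,0,0],[1.0,0,0,0],[1.0,0,0,0],[0.8,0,0,0],[0.5,0,0,0],[0,0,0,0],[0,0,0,0]],
])

```text
time: 10.35
eef_pos: [0.5581, -0.0787, 0.0952]
tcp_rot: [0.697, 0.12, -0.697, 0.12]
contact_force: [-4.0, 1.0, 10.6]
opening: 0.005
```

arm_command([
  [[0.3,0,0,0],[0.2,0,0,0],[0,0,0,0]],
])

```text
time: 10.72
eef_pos: [0.5583, -0.0788, 0.0938]
tcp_rot: [-0.696, -0.121, 0.697, -0.12]
contact_force: [-11.8, 3.2, 26.6]
opening: 0.001
```

Bottom stop reached (26 N, z = 0.0938). Let it up and look at the pin.

arm_command([
  [[-1.1,0,0,0],[-1.2,0,0,0],[-1.2,0,0,0],[0,0,0,0],[0,0,0,0]],
])

```text
time: 11.35
eef_pos: [0.557, -0.0785, 0.1223]
tcp_rot: [-0.696, -0.12, 0.697, -0.12]
contact_force: [0.4, 0.7, 0.8]
opening: -0.002
```

```bash
cat > look.py <<'E'
from h import *
import sys
np.set_printoptions(precision=4,suppress=True)
im=optics.read_camera("side"); c=im[180:330,270:430]
cv2.imwrite(f"pics/side{sys.argv[1]}.png",cv2.resize(c,None,fx=4,fy=4,interpolation=cv2.INTER_CUBIC))
for q in("pin_top","lever_post"):
  for x in optics.place_of("side",q)[:1]: print(q,x)
s=sensors.get_state();print(s["time"],s["eef_pos"],s["contact_force"])
E
python3 look.py 4
```

```text
pin_top {'at': [290.7, 341.4], 'conf': 0.46}
11.5 [ 0.5571 -0.0785  0.1223] [0.3715 0.7346 0.1875]
```

View pics/side4.png

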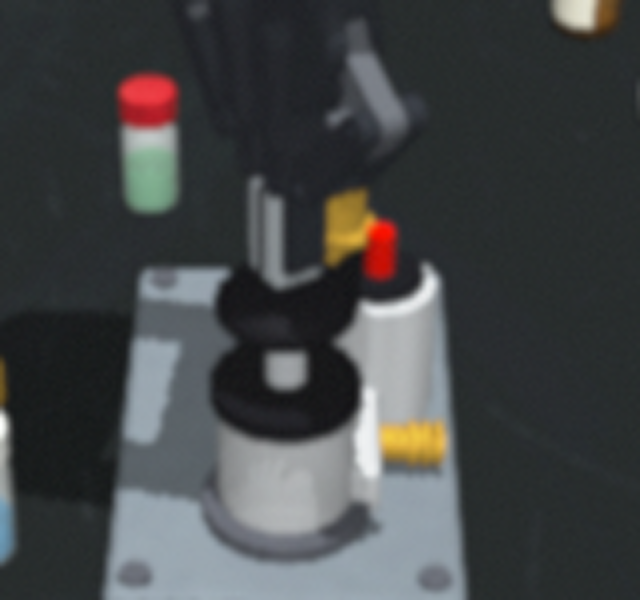

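The pin at (380,250) in the crop has risen, and the knob is up. Doing further full strokes, two per call.

arm_command([
  [[1.1,0,0,0],[1.1,0,0,0],[1.1,0,0,0],[0,0,0,0],[0,0,0,0],[-1.1,0,0,0],[-1.1,0,0,0],[-1.1,0,0,0],[0,0,0,0],[0,0,0,0],[1.1,0,0,0],[1.1,0,0,0],[1.1,0,0,0],[0,0,0,0],[0,0,0,0],[-1.1,0,0,0],[-1.1,0,0,0],[-1.1,0,0,0],[0,0,0,0],[0,0,0,0]],
])

```text
time: 14.0
eef_pos: [0.5568, -0.0784, 0.122]
tcp_rot: [-0.696, -0.121, 0.698, -0.12]
contact_force: [0.1, 0.7, 0.4]
opening: -0.001
```

```bash
python3 look.py 5
```

```text
pin_top {'at': [229.1, 364.6], 'conf': 0.72}
14.15 [ 0.557  -0.0784  0.1223] [0.5751 0.6043 0.4958]
```

View pics/side5.png

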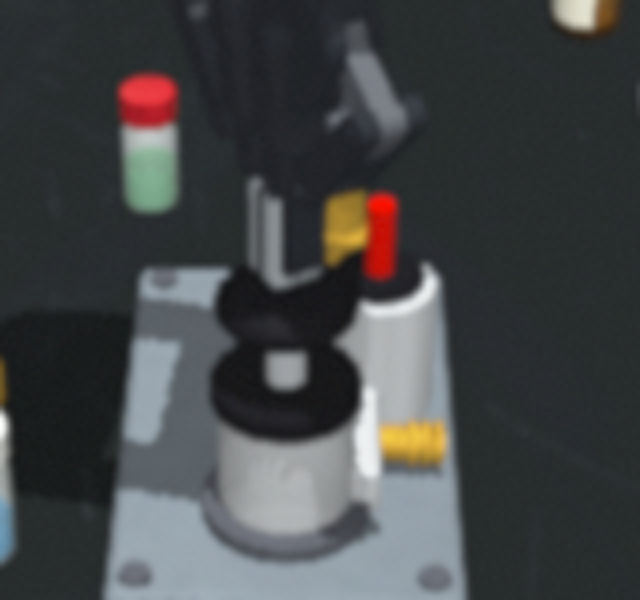

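The pin top went from row 225 to row 198 in the crop, so both strokes counted, and no green shows yet. Two more strokes.

arm_command([
  [[1.1,0,0,0],[1.1,0,0,0],[1.1,0,0,0],[0,0,0,0],[0,0,0,0],[-1.1,0,0,0],[-1.1,0,0,0],[-1.1,0,0,0],[0,0,0,0],[0,0,0,0],[1.1,0,0,0],[1.1,0,0,0],[1.1,0,0,0],[0,0,0,0],[0,0,0,0],[-1.1,0,0,0],[-1.1,0,0,0],[-1.1,0,0,0],[0,0,0,0],[0,0,0,0]],
])

```text
time: 16.65
eef_pos: [0.5568, -0.0784, 0.122]
tcp_rot: [-0.696, -0.121, 0.698, -0.12]
contact_force: [-0.1, 0.4, -0.4]
opening: -0.003
```

```bash
python3 look.py 6
```

```text
pin_top {'at': [225.9, 363.9], 'conf': 0.49}
16.8 [ 0.557  -0.0784  0.1223] [ 0.1421  0.2166 -0.3537]
```

View pics/side6.png

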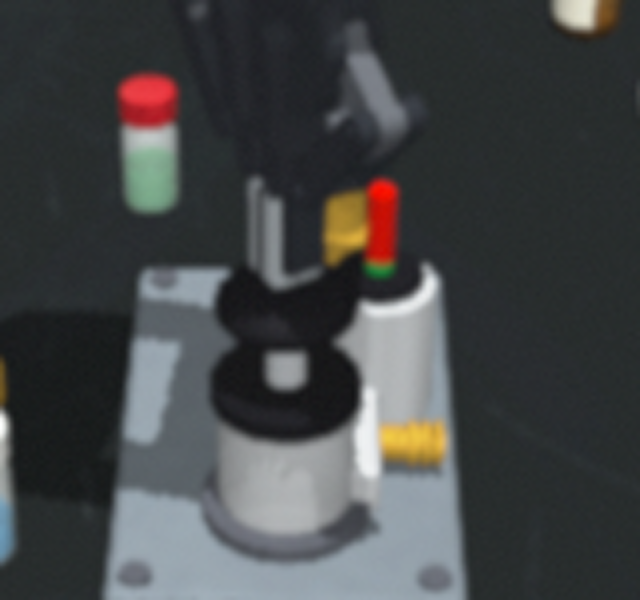

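The green band shows at (380,268) in the crop. One extra stroke to be sure, since it can't do harm, then retreat upward.

arm_command([
  [[1.1,0,0,0],[1.1,0,0,0],[1.1,0,0,0],[0,0,0,0],[0,0,0,0],[-1.1,0,0,0],[-1.1,0,0,0],[-1.1,0,0,0],[0,0,0,0],[0,0,0,0],[-2.5,0,0,0],[-2.5,0,0,0],[-2.5,0,0,0],[-2.5,0,0,0],[0,0,0,0],[0,0,0,0]],
])

```text
time: 18.8
eef_pos: [0.5568, -0.0784, 0.2215]
tcp_rot: [-0.696, -0.121, 0.698, -0.12]
contact_force: [0.2, -1.4, -0.4]
opening: 0.002
```

```bash
python3 look.py 7
python3 - <<'E'
from h import *
np.set_printoptions(precision=4,suppress=True)
for n,z in(("vial_violet",0),("vial_blue",0),("vial_green",0),("weight",0),("knob_top",.116),("lever_post",.099)):
    for x in optics.place_of("side",n)[:1]: print(n,x,atz("side",x["at"],z))
E
```

```text
pin_top {'at': [229.1, 362.1], 'conf': 0.59}
lever_post {'at': [196.3, 351.1], 'conf': 0.59}
18.95 [ 0.5568 -0.0784  0.2213] [ 0.2513 -0.1556  0.2831]
vial_violet {'at': [368.7, 327.1], 'conf': 0.95} [ 0.5152 -0.184   0.    ]
vial_blue {'at': [317.5, 266.8], 'conf': 0.97} [ 0.4462 -0.0651  0.    ]
vial_green {'at': [228.1, 305.9], 'conf': 0.86} [0.5434 0.1691 0.    ]
weight {'at': [279.8, 264.5], 'conf': 0.56} [0.4519 0.0278 0.    ]
lever_post {'at': [196.3, 351.1], 'conf': 0.59} [0.6119 0.0971 0.099 ]
```

View pics/side7.png

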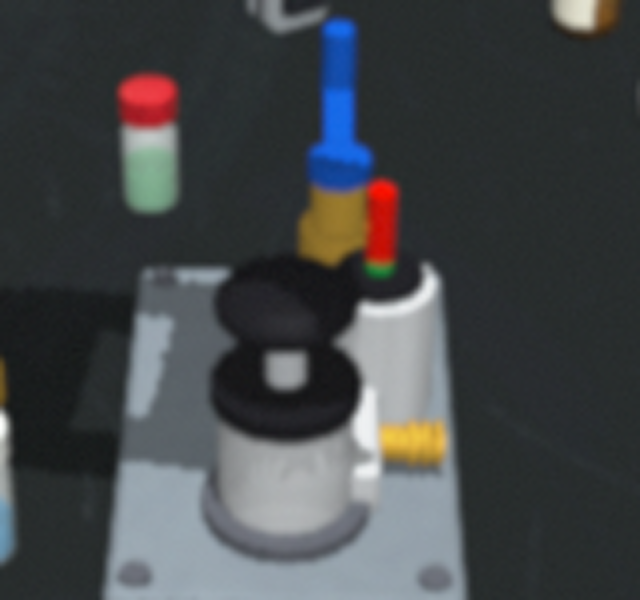

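The pin top (380,188) and green band (380,268) haven't moved after the extra stroke, so the pin is fully out. The knob is up, the lever is still at its shut stop, and the vials and weight are in place. Handing in.

```bash
python3 -c "
from plant import ctrl
print(ctrl.sign_off())"
```

```text
the job is handed in; nothing more can be done
None
```

The pump is up to pressure and I handed the job in at about 19 s, well inside the 51 s limit; the hand-in gave no verdict.

- **Vent:** I pushed the blue lever round with shut fingers until it met its stop, at about 9 N. The last picture shows it still pointing along the base's +y.
- **Pumping:** I pressed the knob fully down six times, letting it up fully each time. The first stroke reached the bottom stop at 26 N; I did not check the force at the bottom on the later ones. The green band showed after the fifth stroke. The sixth did not move the pin any further, so it is fully out.
- **Final state:** The knob is up, the tool is clear about 10 cm above it, and the measured contact force is near zero. I never moved the tool near the pin.
- **Vials and weight:** Their last detections are within about 8 mm of the first ones, which is the spread of the detector, and I never touched them.

**Disagreements:** The networks gave a few wrong readings. One put the pin top on the pump barrel, and one top-view reading put the lever post near the turret. The knob was also missed in the last picture. I relied on the pictures themselves for those.

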